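# Move the lift-off door to the loaded drying cabinet

## Robot

A 6-joint arm with a two-finger parallel gripper is mounted at the origin on a cart in front of the work surface, level with it; the furniture and walls round the work are solid. World frame = base frame: x ahead of the robot, y to its left, z up, the work surface at z = 0. Lengths are in m, angles in rad, forces in N, time in s.
With the tool pointing down it reaches from about 0.375 to 0.975 m from the base axis. Payload 3.8 kg.
Tool frame: the origin (TCP) lies between the finger pads, 19 mm behind the fingertips; this is the grasp point; z points along the fingers, y is the line along which they close (so a half turn about z gives the same grasp; the last joint's range is limited). The gripper opens to 85 mm and grips with 20 to 120 N. Pads are 22 mm wide; open, the fingers measure 114 mm over their backs; the gripper's body (76 mm by 85 mm) begins 54 mm behind the grasp point. The pads swing forward as they close: fully open they stand 13 mm farther back than shut.
Start: joints at [-1.214, 0.264, 1.604, -0, 1.274, -0.037], TCP at [0.259, -0.623, 0.25] pointing down, gripper open.
Joint ranges: [-2.63, 2.63], [-0.94, 2.18], [0.31, 2.57], [-1.31, 4.45], [0, 2.66], [-2.55, 2.55]. Speed limits (rad/s): [2.57, 2.57, 3.14, 3.14, 3.14, 3.14].

## Interface

Orientations are given as a unit quaternion [w, x, y, z].
In Python, from station import observe, read_camera, camera_params, job_done gives the robot as it stands.
- The arm moves only by the shell command python3 -m jog 'ROWS' [FORCE]. ROWS is a JSON object whose one key "moves" holds a list of rows, each a list of 7 numbers: the closure, from -1 (fully open) to 1 (shut), then the shift along the tool's x, y, z in m, then the turn, a rotation vector about the tool's x, y, z in rad. A call has 1 to 10 rows; each row shifts and turns the commanded pose from where the row before left it, along the tool's axes as they then stand; what a row does not reach is not made up. A row lasts 1/10 s, in which the tool goes at most 50 mm and 8.59 degrees, less where a joint would pass 70% of its speed; a pose out of reach is approached as far as the arm can. A call is refused whole if a number of a shift passes 0.05 or a number of a turn 0.15, either way. A call with a gripper value outside its range is refused whole. The fingers move at their own pace and stop on an object; FORCE is the grip in N (left out, the last holds). Time passes only in rows, so rows that do not move let the fingers close. It gives the time, the measured TCP pose, the force, the opening and the grip force at its end, in the units of the state.
- observe(): the state, without advancing time (a new reading comes with each control period).
- read_camera(name): name is "scene" or "top"; returns (picture, depth): 420x560x3 uint8, red, green, blue; 420x560 float32, m along the optical axis (not along the pixel's ray), 0 where there is no reading.
- camera_params(name): a dict with "camera_matrix" (3x3 intrinsics, pixels), "R" (3x3) and "t" (3): a world point X has camera coordinates R X + t. Camera axes: x right, y down, z forward; pixel columns grow to the right and rows downward; lengths in m; the calibration is good to about 2 mm. A picture is of the moment at which its call begins. camera_params takes no time and is no camera call.
- job_done(): hands the job in; it is judged then, once.
The state is a dict: "clock": time; "joint_positions": joint angles; "joint_velocities": joint speeds; "effort": joint torques, N m; "tcp_pos": TCP position; "ee_rot": TCP orientation; "wrist_force": force on the tool from outside, world axes, zero at the start; "wrist_torque": the same for the moment, N m; "grip_width": opening from 0.0 (shut) to 1.0 (fully open); "gripper_force": force on a finger pad.
Only numpy, scipy, OpenCV 4.12 (cv2) and the standard library are available. Lean on these libraries where they do the work, as an engineer would, in place of code of your own. Each camera call takes 0.05 s, during which the arm holds its last target. There are 200 camera calls.

## Task

The windowed door hangs on the empty drying cabinet: squeeze the two finger tabs on its hinge together so that both sprung hinge pins draw in, and lift the door off its hinge lugs. Hang it on the other cabinet, the one with the tube rack inside: set the hinge barrel down into both lug cradles until you feel it rest on their floors, and only then let go, so that both pins spring fully home into their holes and the door hangs straight and still. The lugs of that cabinet are bolted through slots and sit somewhat higher or lower than on the drawing, so feel for them and set the door down gently, pressing no harder than a fingertip; do not wrench the door or lean on the cabinets, and leave the small things on the bench where they are.

Things in the scene. Friction and masses are not known exactly. Their poses are not given: they have to be found in the camera images.
- door: Grey windowed door, 0.25 kg. Origin: middle of its hinge axis at its top; z up, y along the hinge, -x outside. Barrel 16 mm across, 148 long along the axis; under it a strap 116 mm wide to z = -64, then the panel, 184 mm wide, 6 mm thick, to z = -146 mm. On the barrel stand a fixed rib (29 mm along y, to z = 36) and on each side of it a black tab (20 mm in x, 7 mm in y, z = 10 to 38 mm).
- door_grip (a point): Point to hold the door, fixed to it between the tabs, 32 mm above the hinge axis: with the tool pointing down and closing along the door's y, tips about 5 mm above the barrel. Over their outer faces the tabs measure 62 mm at rest, 44 mm squeezed fully in. Squeezing with 40 N keeps both pins in and carries the door.
- cabinet_a: Empty white bench drying cabinet, 150 deep (x) x 196 wide (y) x 194 mm high, fixed; the door hangs on it at first. Origin: centre of its underside; front faces -x at x = -75 mm; a door collar round the opening reaches x = -91 mm, z = 31 to 114 mm. Two steel hinge lugs on its front. To come off, the barrel must first rise 20 to 45 mm, then move out to -x; 45 mm further out all is clear.
- cabinet_a_hinge (a point): Middle of the empty cabinet's hinge axis (cabinet frame x = -101, z = 176 mm). Each lug: a cradle open at the top, 65 to 77 mm from the middle (floor 8 mm under the axis, 20 mm wide, flared lips to 8 mm above the axis), and outside it a cheek 8 mm thick with the pin hole, 10.5 x 8.5 mm, and a lead-in up to 27 mm above the axis. The barrel has 3 mm play at each end.
- cabinet_b: White drying cabinet of the same build, sizes and frame, fixed, with an orange tube rack inside and no door at first. Its two lugs are bolted on through slots: their axis lies up to 12 mm above or below the drawn height of 176 mm, which no reading tells and only touch finds; in x and y it is as drawn.
- cabinet_b_hinge (a point): Middle of the DRAWN hinge axis of the loaded cabinet (fixed to its housing at x = -101, z = 176 mm in its frame). Its lugs are shaped as the empty cabinet's, but sit up to 12 mm higher or lower than this point. A barrel brought in from -x at 30 mm above this point clears the lugs in every case; then lower it.
- pin_left (a joint): Sprung steel hinge pin, 7 mm thick, at the door's +y end, moved by the tab on that side, in m: 0 = fully out (9 mm beyond the barrel's end), 0.009 = squeezed fully in, flush. Its spring pushes out with 3.6 N at 0, 7.2 N at 0.009. Let go above the seat, pins bind on the cheeks and the door sticks there unlocked (reads about 0.006).
- pin_right (a joint): The like pin at the door's -y end, in m: 0 = fully out (home), 0.009 = squeezed fully in.
- petri: Loose petri dish, 60 mm across, 15 mm high, on the bench; origin under its centre. Leave alone.
- timer: Loose white bench timer, 70 x 66 x 20 mm, on the bench; origin under its centre. Leave alone.
- boats: Loose stack of white weighing boats, 70 x 70 x 27 mm, on the grey tray; origin under its centre. Leave alone.

How it is judged:
By the outcome, as a careful person would: the job done as asked, in the order asked, and still so for the second after the job is handed in, with the robot touching nothing.
It also fails if it takes over 45 s, if anything falls off the work surface, if the arm or the gripper's body presses on something with over 40 N, if the wrist force passes 120 N, or if a joint passes its speed limit or range.

## Working session

There is one attempt and no reset: what is moved stays moved. The work goes in short steps, Python scripts to look and compute and a shell command to move; the robot and the scene stay as the last step left them, time stands still between calls to the robot, and variables do not carry over. Pictures are saved under pics/ and viewed, at most 11 in all, crops included, and the job is handed in when it is done.

```bash
mkdir -p pics; ls; python3 - <<'E'
from station import *
import cv2,numpy as np
o=observe();print({k:np.round(v,4).tolist() for k,v in o.items()})
for n in("scene","top"):
    p,d=read_camera(n);np.savez(f"{n}.npz",p=p,d=d)
    cv2.imwrite(f"pics/{n}0.png",p[:,:,::-1]);c=camera_params(n);print(n,c);print((d>0).mean())
E
```

```text
pics
{'clock': 0.0, 'joint_positions': [-1.2139, 0.2648, 1.6054, 0.0, 1.2737, -0.0369], 'joint_velocities': [-0.0004, -0.0003, 0.0005, 0.0004, 0.0004, 0.0007], 'effort': [0.0007, -51.5113, -36.7312, -0.0001, 0.0128, 0.0], 'tcp_pos': [0.2588, -0.6227, 0.2487], 'ee_rot': [-0.0011, 0.9807, 0.1956, -0.0002], 'wrist_force': [0.0357, -0.1277, 0.486], 'wrist_torque': [0.006, -0.0242, 0.0086], 'gripper_force': 0.0, 'grip_width': 0.9977}
scene {'camera_matrix': array([[379.99369293,   0.        , 281.16082745],
       [  0.        , 379.99369293, 212.55997203],
       [  0.        ,   0.        ,   1.        ]]), 'R': array([[-0.61060393, -0.79192569, -0.0040661 ],
       [-0.44484412,  0.34723001, -0.8255574 ],
       [ 0.65519199, -0.50227982, -0.5643035 ]]), 't': array([0.28467693, 0.35483779, 0.82926939])}
0.9960374149659864
top {'camera_matrix': array([[401.0509197 ,   0.        , 279.09699727],
       [  0.        , 401.0509197 , 210.61833544],
       [  0.        ,   0.        ,   1.        ]]), 'R': array([[-0.00790067, -0.99995974, -0.0042552 ],
       [-0.99498797,  0.00828544, -0.09965087],
       [ 0.09968211,  0.00344656, -0.99501337]]), 't': array([-0.01841778,  0.48642239,  1.01370686])}
0.9957355442176871
```

View pics/scene0.png

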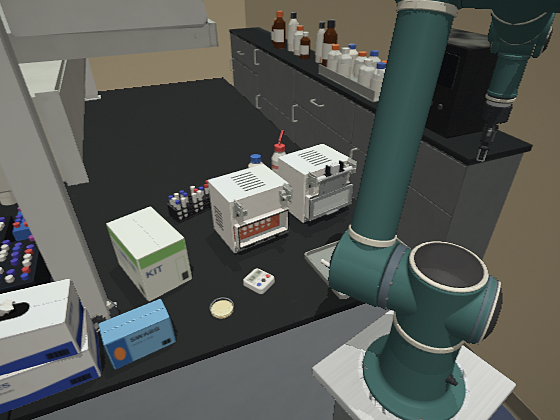

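View pics/top0.png

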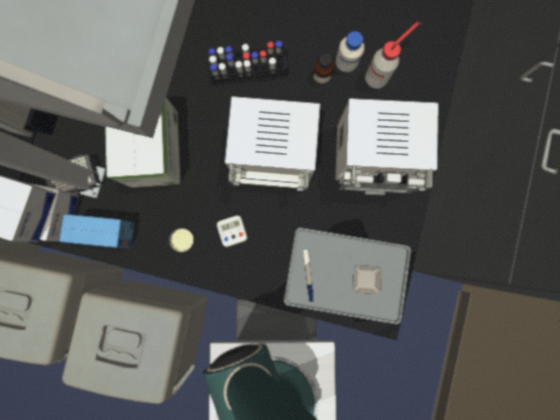

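The top view shows cabinet B's roof around (273,135) and cabinet A's around (392,133). A's barrel with the two black tabs is around (390,180). The timer is at (232,231), the petri dish at (181,240), and the boats on the tray at (367,279). In the scene view A's tabs are around (335,168).

```bash
cat > h.py <<'E'
import numpy as np,cv2
from station import *
def cloud(n,d):
    c=camera_params(n);K=c["camera_matrix"];v,u=np.mgrid[:d.shape[0],:d.shape[1]]
    P=np.stack([(u-K[0,2])/K[0,0]*d,(v-K[1,2])/K[1,1]*d,d],-1)
    return (P-c["t"])@c["R"]
E
python3 - <<'E'
from h import *
for n in("scene","top"):
    z=np.load(n+".npz");p,d=z["p"],z["d"];W=cloud(n,d)
    m=((abs(W[...,2]-.194)<.008)&(W[...,0]>.3)&(W[...,0]<.9)&(abs(W[...,1])<.5)&(p.min(-1)>150)).astype(np.uint8)
    m=cv2.morphologyEx(m,cv2.MORPH_OPEN,np.ones((3,3)))
    k,l,s,c=cv2.connectedComponentsWithStats(m)
    for i in range(1,k):
        if s[i,4]<300: continue
        Q=W[l==i]; r=cv2.minAreaRect((Q[:,:2]*1000).astype(np.float32))
        print(n,s[i],np.median(Q[:,2]),r)
    # dark tabs
    m=((W[...,2]>.185)&(W[...,2]<.24)&(p.max(-1)<70)&(W[...,0]>.35)&(W[...,0]<.75)&(abs(W[...,1])<.45)).astype(np.uint8)
    k,l,s,c=cv2.connectedComponentsWithStats(m)
    for i in range(1,k):
        if s[i,4]>=8:
            Q=W[l==i];print(" dark",s[i],np.median(Q,0).round(4),Q.min(0).round(4),Q.max(0).round(4))
p=np.load("scene.npz")["p"][130:260,200:370];q=np.load("top.npz")["p"][85:205,215:450]
cv2.imwrite("pics/c1.png",cv2.resize(p[:,:,::-1],None,fx=4.5,fy=4.5,interpolation=cv2.INTER_CUBIC))
cv2.imwrite("pics/c2.png",cv2.resize(q[:,:,::-1],None,fx=3.4,fy=3.4,interpolation=cv2.INTER_CUBIC))
E
```

```text
scene [280 144  68  31 907] 0.19563162710059126 ((637.5855712890625, -272.37884521484375), (196.3412628173828, 153.74142456054688), 86.64755249023438)
scene [ 209  165   77   37 1290] 0.1952256908258727 ((640.7640380859375, -8.393096923828125), (195.37303161621094, 153.168212890625), 84.63219451904297)
 dark [339 161   5  11  40] [ 0.5315 -0.2927  0.1988] [ 0.5257 -0.3003  0.1852] [ 0.5453 -0.278   0.2164]
 dark [325 165   7  12  47] [ 0.5351 -0.2375  0.1974] [ 0.5277 -0.2501  0.1853] [ 0.548  -0.2276  0.2174]
top [ 226   97   94   73 5766] 0.19435301620744408 ((642.0799560546875, -9.895271301269531), (195.67076110839844, 152.46685791015625), 84.83062744140625)
top [ 347   99   91   71 5828] 0.1946917253858521 ((637.5027465820312, -274.0502624511719), (196.17947387695312, 151.7106475830078), 86.49742126464844)
 dark [374 173  10  10  72] [ 0.5373 -0.2384  0.1997] [ 0.5289 -0.2522  0.1852] [ 0.5475 -0.2318  0.2173]
 dark [400 175   8  10  46] [ 0.534  -0.2931  0.202 ] [ 0.5257 -0.2969  0.1854] [ 0.5424 -0.2886  0.2166]
```

View pics/c1.png

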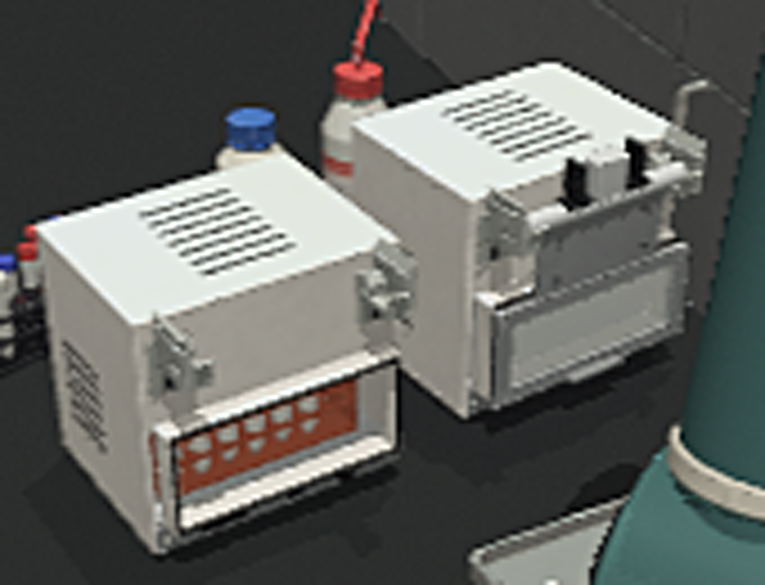

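View pics/c2.png

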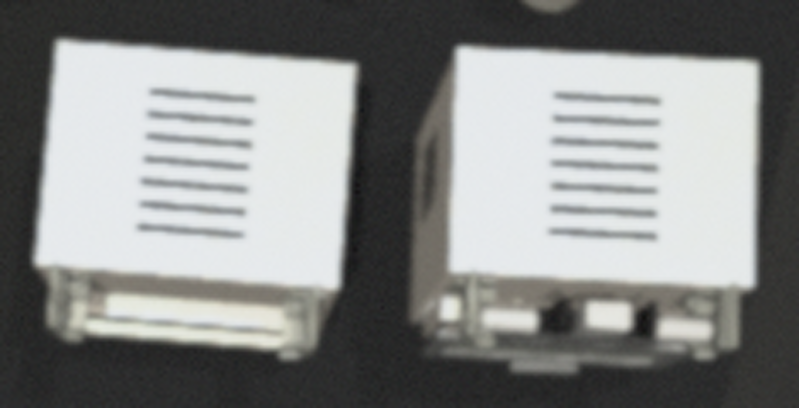

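The crops show both lugs on B at about (180,370) and (385,290) in the scene crop, with the opening clear. On A the tabs stand either side of the white rib at about (575,180) and (635,160), and the fingers have free room outside them. A is centred at about (0.6375,-0.273) with yaw -3.45°, and B at (0.6414,-0.009) with yaw -5.25°. I'll lift and turn first.

```bash
cat >> h.py <<'E'
from scipy.spatial.transform import Rotation as R
def down(yaw): # tool z down, tool x at yaw (deg)
    return R.from_euler('z',yaw,degrees=True)*R.from_euler('x',180,degrees=True)
def cab(c,yaw,p): return np.array([*c,0])+R.from_euler('z',yaw,degrees=True).apply(p)
A=((.6375,-.2732),-3.45); B=((.6414,-.0091),-5.25)
def go(target,yaw):
    o=observe(); q=o["ee_rot"]; r=R.from_quat([q[1],q[2],q[3],q[0]])
    print("clk",round(o["clock"],2),"tcp",np.round(o["tcp_pos"],4),"F",np.round(o["wrist_force"],2),"T",np.round(o["wrist_torque"],3),"grip",round(o["grip_width"],3),round(o["gripper_force"],1))
    print("tgt",np.round(target,4),"shift tool mm",np.round(r.inv().apply(target-o["tcp_pos"])*1000,1),"turn",(r.inv()*down(yaw)).as_rotvec().round(4))
E
python3 -m jog '{"moves":[[-1,0,0,-0.01,0,0,0.091],[-1,0,0,-0.01,0,0,0.091],[-1,0,0,-0.01,0,0,0.091],[-1,0,0,-0.01,0,0,0.091],[-1,0,0,-0.01,0,0,0.091],[-1,0,0,0,0,0,0]]}' 40
python3 -c "
from h import *
go(cab(*A,[-.101,0,.29]),A[1])"
```

```text
clock: 0.7
tcp_pos: [0.2592, -0.6239, 0.3013]
ee_rot: [0.001, 1.0, -0.031, 0.0]
wrist_force: [-0.2, 0.4, -0.8]
grip_width: 1.0
gripper_force: 0.0
clk 0.7 tcp [ 0.2592 -0.6239  0.3013] F [-0.17  0.41 -0.8 ] T [ 0.051 -0.     0.016] grip 1.0 0.0
tgt [ 0.5367 -0.2671  0.29  ] shift tool mm [ 255.  -373.2   10.8] turn [ 0.002  -0.0009 -0.0012]
```

```bash
python3 -m jog '{"moves":[[-1,0.018,-0.0267,0,0,0,0],[-1,0.018,-0.0267,0,0,0,0],[-1,0.018,-0.0267,0,0,0,0],[-1,0.018,-0.0267,0,0,0,0],[-1,0.018,-0.0267,0,0,0,0],[-1,0.018,-0.0267,0,0,0,0],[-1,0.018,-0.0267,0,0,0,0]]}'
python3 -m jog '{"moves":[[-1,0.018,-0.0267,0,0,0,0],[-1,0.018,-0.0267,0,0,0,0],[-1,0.018,-0.0267,0,0,0,0],[-1,0.018,-0.0267,0,0,0,0],[-1,0.018,-0.0267,0,0,0,0],[-1,0.018,-0.0267,0,0,0,0],[-1,0.003,0,0,0,0,0],[-1,0,0,0,0,0,0],[-1,0,0,0,0,0,0]]}'
python3 -c "
from h import *
go(cab(*A,[-.101,0,.208]),A[1])
p,d=read_camera('scene');cv2.imwrite('pics/s2.png',cv2.resize(p[100:260,220:400,::-1],None,fx=3.7,fy=3.7,interpolation=cv2.INTER_CUBIC))"
```

```text
clock: 1.4
tcp_pos: [0.3965, -0.443, 0.2988]
ee_rot: [-0.001, 1.0, -0.029, -0.0]
wrist_force: [-0.1, -0.2, 0.2]
grip_width: 1.002
gripper_force: 0.0
clock: 2.3
tcp_pos: [0.5161, -0.2919, 0.2993]
ee_rot: [-0.0, 1.0, -0.03, -0.001]
wrist_force: [-0.0, 0.4, -0.7]
grip_width: 0.998
gripper_force: 0.0
clk 2.3 tcp [ 0.5161 -0.2919  0.2993] F [-0.01  0.44 -0.7 ] T [-0.032 -0.008  0.03 ] grip 0.998 0.0
tgt [ 0.5367 -0.2671  0.208 ] shift tool mm [ 19.1 -25.9  91.3] turn [ 0.      0.0013 -0.0003]
```

View pics/s2.png

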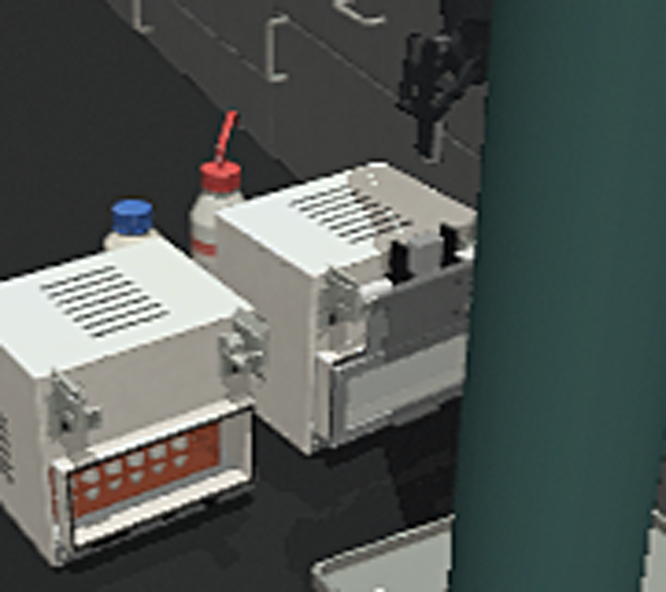

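The image shows the fingers above A's tabs, about 30 mm short in plan, with the tabs at about (400,262) and (450,240). I'll correct that and descend.

```bash
python3 -m jog '{"moves":[[-1,0.0095,-0.0132,0,0,0,0],[-1,0.0095,-0.0132,0,0,0,0],[-1,0,0,0.015,0,0,0],[-1,0,0,0.015,0,0,0],[-1,0,0,0.01,0,0,0],[-1,0,0,0,0,0,0],[-1,0,0,0,0,0,0]]}'
python3 -c "
from h import *
go(cab(*A,[-.101,0,.208]),A[1])
p,d=read_camera('top');W=cloud('top',d)
m=((W[...,2]>.186)&(W[...,2]<.222)&(p.max(-1)<70)&(abs(W[...,0]-.536)<.02)&(abs(W[...,1]+.265)<.045))
v,u=np.nonzero(m);print(len(u),u.min() if len(u) else 0)
cv2.imwrite('pics/t2.png',cv2.resize(p[140:220,330:450,::-1],None,fx=5,fy=5,interpolation=cv2.INTER_CUBIC))"
```

```text
clock: 3.05
tcp_pos: [0.5368, -0.2662, 0.2591]
ee_rot: [-0.0, 1.0, -0.031, -0.001]
wrist_force: [-0.1, 0.3, -0.3]
grip_width: 1.002
gripper_force: 0.0
clk 3.05 tcp [ 0.5368 -0.2662  0.2591] F [-0.1   0.32 -0.31] T [-0.005 -0.004  0.014] grip 1.002 0.0
tgt [ 0.5367 -0.2671  0.208 ] shift tool mm [-0.   0.9 51.1] turn [-0.0006  0.0015 -0.0013]
46 373
```

View pics/t2.png

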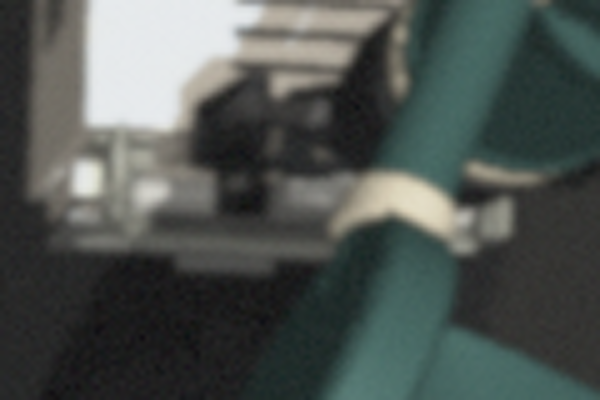

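The top view shows the gripper over the hinge with the right half hidden by the arm. The left tab, at (240,190), lies under the gripper as expected. I'll descend.

```bash
python3 -m jog '{"moves":[[-1,0,0,0.012,0,0,0],[-1,0,0,0.012,0,0,0],[-1,0,0,0.008,0,0,0],[-1,0,0,0,0,0,0],[-1,0,0,0,0,0,0]]}'
python3 -m jog '{"moves":[[-1,0,0,0.007,0,0,0],[-1,0,0,0.007,0,0,0],[-1,0,0,0.005,0,0,0],[-1,0,0,0,0,0,0],[-1,0,0,0,0,0,0]]}'
python3 -m jog '{"moves":[[-0.3,0,0,0,0,0,0],[-0.2,0,0,0,0,0,0],[0,0,0,0,0,0,0],[0,0,0,0,0,0,0]]}' 40
python3 -c "
from h import *
go(cab(*A,[-.101,0,.208]),A[1])"
```

```text
clock: 3.6
tcp_pos: [0.5371, -0.2661, 0.2274]
ee_rot: [-0.0, 1.0, -0.031, -0.0]
wrist_force: [-0.0, 0.0, 0.1]
grip_width: 0.995
gripper_force: 0.0
clock: 4.1
tcp_pos: [0.5372, -0.2661, 0.2087]
ee_rot: [-0.0, 1.0, -0.031, -0.0]
wrist_force: [-0.2, -0.6, 0.8]
grip_width: 0.997
gripper_force: 0.0
clock: 4.5
tcp_pos: [0.5386, -0.2672, 0.2117]
ee_rot: [0.001, 1.0, -0.031, 0.002]
wrist_force: [-0.9, -0.2, 7.7]
grip_width: 0.507
gripper_force: 20.4
clk 4.5 tcp [ 0.5386 -0.2672  0.2117] F [-0.94 -0.24  7.69] T [-0.092  0.186  0.081] grip 0.507 20.4
tgt [ 0.5367 -0.2671  0.208 ] shift tool mm [-1.9  0.   3.7] turn [ 0.0023 -0.0037 -0.001 ]
```

```bash
python3 -m jog '{"moves":[[0.3,0,0,-0.002,0,0,0],[1,0,0,-0.002,0,0,0],[1,0,0,0,0,0,0],[1,0,0,0,0,0,0]]}' 40
python3 -c "
from h import *
go(cab(*A,[-.101,0,.208]),A[1])"
```

```text
clock: 4.9
tcp_pos: [0.537, -0.2659, 0.2124]
ee_rot: [-0.0, 1.0, -0.031, -0.0]
wrist_force: [0.4, 1.4, -1.9]
grip_width: 0.486
gripper_force: 41.1
clk 4.9 tcp [ 0.537  -0.2659  0.2124] F [ 0.43  1.36 -1.89] T [-0.024  0.027 -0.034] grip 0.486 41.1
tgt [ 0.5367 -0.2671  0.208 ] shift tool mm [-0.3  1.2  4.4] turn [-0.0006  0.001  -0.0009]
```

```bash
python3 -m jog '{"moves":[[1,0,0,-0.004,0,0,0],[1,0,0,-0.004,0,0,0],[1,0,0,0,0,0,0]]}' 
python3 -m jog '{"moves":[[1,0,0,-0.005,0,0,0],[1,0,0,-0.005,0,0,0],[1,0,0,-0.005,0,0,0],[1,0,0,-0.005,0,0,0],[1,0,0,-0.004,0,0,0],[1,0,0,0,0,0,0],[1,0,0,0,0,0,0]]}'
python3 -c "
from h import *
go(cab(*A,[-.101,0,.208]),A[1])
p,d=read_camera('scene');cv2.imwrite('pics/s3.png',cv2.resize(p[110:260,200:370,::-1],None,fx=4,fy=4,interpolation=cv2.INTER_CUBIC))"
```

```text
clock: 5.2
tcp_pos: [0.5377, -0.2664, 0.2217]
ee_rot: [0.0, 1.0, -0.031, 0.0]
wrist_force: [0.6, -0.5, -2.7]
grip_width: 0.495
gripper_force: 41.0
clock: 5.9
tcp_pos: [0.5374, -0.2662, 0.2451]
ee_rot: [0.0, 1.0, -0.031, 0.0]
wrist_force: [1.3, 1.0, -3.0]
grip_width: 0.494
gripper_force: 41.0
clk 5.9 tcp [ 0.5374 -0.2662  0.2451] F [ 1.26  1.   -2.98] T [-0.014 -0.036  0.024] grip 0.494 41.0
tgt [ 0.5367 -0.2671  0.208 ] shift tool mm [-0.7  1.  37.1] turn [ 0.0001 -0.0002 -0.001 ]
```

View pics/s3.png

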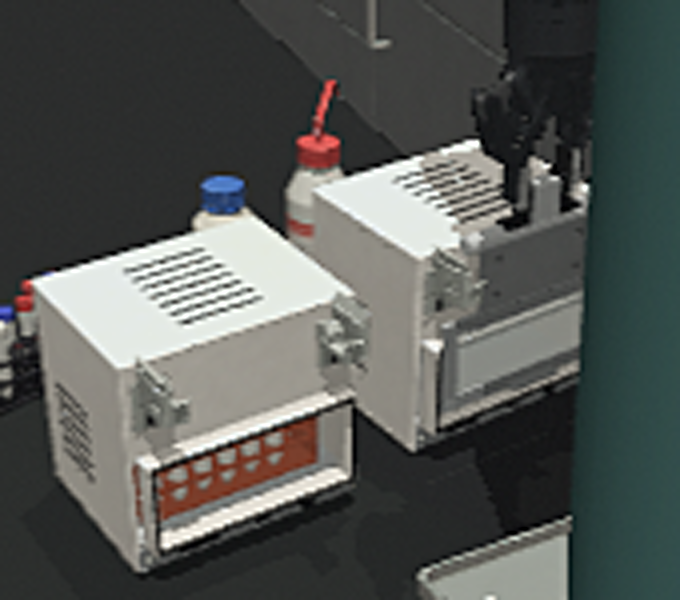

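The image shows the door risen about 33 mm with the barrel clear of the cradle, gripped between the fingers at about (545,190). Next I'll move it straight out.

```bash
python3 -m jog '{"moves":[[1,-0.008,0,0,0,0,0],[1,-0.012,0,0,0,0,0],[1,-0.015,0,0,0,0,0],[1,-0.015,0,0,0,0,0],[1,-0.015,0,0,0,0,0],[1,-0.01,0,0,0,0,0],[1,-0.005,0,0,0,0,0],[1,0,0,0,0,0,0]]}' 
python3 -c "
from h import *
go(cab(*B,[-.181,0,.246]),B[1])"
```

```text
clock: 6.75
tcp_pos: [0.4569, -0.2614, 0.2453]
ee_rot: [0.0, 1.0, -0.031, 0.0]
wrist_force: [0.8, -0.0, -2.8]
grip_width: 0.489
gripper_force: 41.0
clk 6.75 tcp [ 0.4569 -0.2614  0.2453] F [ 0.78 -0.04 -2.82] T [-0.004  0.025  0.013] grip 0.489 41.0
tgt [0.4612 0.0075 0.246 ] shift tool mm [ -12.4 -268.6   -0.8] turn [ 0.0003 -0.0006  0.0297]
```

```bash
python3 -m jog '{"moves":[[1,-0.001,-0.012,0,0,0,0.003],[1,-0.001,-0.022,0,0,0,0.003],[1,-0.001,-0.028,0,0,0,0.003],[1,-0.001,-0.028,0,0,0,0.003],[1,-0.001,-0.028,0,0,0,0.003],[1,-0.001,-0.028,0,0,0,0.003],[1,-0.001,-0.028,0,0,0,0.003],[1,-0.001,-0.028,0,0,0,0.003],[1,-0.001,-0.028,0,0,0,0.003],[1,-0.001,-0.02,0,0,0,0.003]]}' 
python3 -m jog '{"moves":[[1,-0.001,-0.013,0,0,0,0],[1,-0.001,-0.006,0,0,0,0],[1,0,0,0,0,0,0],[1,0,0,0,0,0,0]]}' 
python3 - <<'E'
from h import *
go(cab(*B,[-.181,0,.246]),B[1])
for n in("scene","top"):
    p,d=read_camera(n);np.savez(n+"2.npz",p=p,d=d)
p=np.load("scene2.npz")["p"][130:290,180:350];q=np.load("top2.npz")["p"][85:225,205:340]
a=cv2.resize(p[:,:,::-1],(400,376),interpolation=cv2.INTER_CUBIC);b=cv2.resize(q[:,:,::-1],(380,394),interpolation=cv2.INTER_CUBIC)
o=np.zeros((400,790,3),np.uint8);o[:376,:400]=a;o[:394,405:785]=b;cv2.imwrite("pics/m1.png",o)
E
```

```text
clock: 7.75
tcp_pos: [0.4665, -0.0087, 0.2451]
ee_rot: [-0.001, 0.999, -0.045, 0.0]
wrist_force: [0.1, -0.2, -3.2]
grip_width: 0.492
gripper_force: 41.1
clock: 8.15
tcp_pos: [0.4662, 0.0074, 0.245]
ee_rot: [0.0, 0.999, -0.046, -0.0]
wrist_force: [-0.8, -0.7, -3.1]
grip_width: 0.493
gripper_force: 41.1
clk 8.15 tcp [0.4662 0.0074 0.245 ] F [-0.84 -0.7  -3.07] T [ 0.001 -0.033 -0.038] grip 0.493 41.1
tgt [0.4612 0.0075 0.246 ] shift tool mm [-5.   0.4 -1. ] turn [ 0.0005 -0.      0.0004]
```

View pics/m1.png

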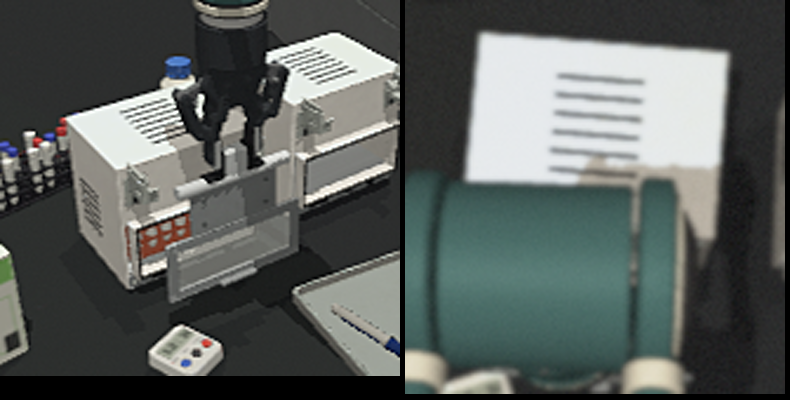

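The scene half shows the door hanging straight in front of B, barrel from about (180,190) to (290,155), clear of the timer. I'll check the barrel and B's lugs in the scene cloud, since both share that camera's calibration.

```bash
python3 - <<'E'
from h import *
z=np.load("scene2.npz");W=cloud("scene",z["d"]);z0=np.load("scene.npz");W0=cloud("scene",z0["d"])
T=np.load("top.npz");WT=cloud("top",T["d"])
def loc(W,c,yaw): return R.from_euler('z',-yaw,degrees=True).apply((W-np.array([*c,0])).reshape(-1,3))
# barrel about the tcp, door yaw
Q=loc(W,(.4662,.0074),-5.25)
m=(abs(Q[:,2]-.2087)<.012)&(abs(Q[:,0])<.014)&(abs(Q[:,1])<.09)
q=Q[m];print("barrel n",m.sum(),"y",np.percentile(q[:,1],[0,2,98,100]).round(4),"x mid-ends",np.percentile(q[:,0],[2,50,98]).round(4),"z",np.percentile(q[:,2],[2,98]).round(4))
for s in(1,-1):
    e=q[(q[:,1]*s>.045)];print(s,len(e),np.median(e,0).round(4),e[:,2].max().round(4),e[:,0].min().round(4))
for nm,C in(("A",A),("B",B)):
  for n,X in(("scene",W0),("top",WT)):
    Q=loc(X,*C);m=(Q[:,0]<-.082)&(Q[:,0]>-.13)&(Q[:,2]>.15)&(Q[:,2]<.23)&(abs(Q[:,1])>.06)&(abs(Q[:,1])<.095)
    for s in(1,-1):
        q=Q[m&(Q[:,1]*s>0)]
        if len(q)>3: print(nm,n,s,len(q),"x",np.percentile(q[:,0],[1,99]).round(4),"y",np.percentile(q[:,1],[1,50,99]).round(4),"z",q[:,2].min().round(4),q[:,2].max().round(4))
E
```

```text
barrel n 354 y [-0.0743 -0.0703  0.073   0.0743] x mid-ends [-0.0105 -0.0061  0.0045] z [0.1975 0.2197]
1 81 [-0.0054  0.0589  0.2133] 0.2189 -0.011
-1 61 [-0.0059 -0.0578  0.2141] 0.2187 -0.01
A scene 1 119 x [-0.1176 -0.0846] y [0.062  0.0829 0.0863] z 0.1623 0.2045
A scene -1 115 x [-0.1184 -0.0825] y [-0.0853 -0.077  -0.0611] z 0.1582 0.2038
A top 1 186 x [-0.1184 -0.0826] y [0.0605 0.0756 0.0843] z 0.1607 0.2052
A top -1 236 x [-0.1176 -0.0823] y [-0.0858 -0.0774 -0.0604] z 0.1623 0.2046
B scene 1 120 x [-0.1186 -0.0824] y [0.0646 0.0819 0.0855] z 0.1607 0.2029
B scene -1 150 x [-0.1174 -0.0822] y [-0.085  -0.0771 -0.0643] z 0.1627 0.2032
B top 1 182 x [-0.1177 -0.0822] y [0.0639 0.0756 0.0834] z 0.1608 0.2025
B top -1 157 x [-0.1174 -0.0832] y [-0.0856 -0.0768 -0.0662] z 0.1625 0.2041
```

Barrel and lugs agree within about 1 mm. Moving in above B's lugs.

```bash
python3 -m jog '{"moves":[[1,0.007,0,0,0,0,0],[1,0.013,0,0,0,0,0],[1,0.015,0,0,0,0,0],[1,0.015,0,0,0,0,0],[1,0.013,0,0,0,0,0],[1,0.008,0,0,0,0,0],[1,0.004,0,0,0,0,0],[1,0,0,0,0,0,0],[1,0,0,0,0,0,0]]}' 
python3 - <<'E'
from h import *
go(cab(*B,[-.101,.0005,.245]),B[1])
p,d=read_camera("scene");p0=p[110:270,180:380]
cv2.imwrite("pics/m2.png",cv2.resize(p0[:,:,::-1],None,fx=4,fy=3.7,interpolation=cv2.INTER_CUBIC))
E
```

```text
clock: 9.15
tcp_pos: [0.5404, 0.0011, 0.2448]
ee_rot: [-0.0, 0.999, -0.046, -0.0]
wrist_force: [0.2, -0.4, -3.0]
grip_width: 0.489
gripper_force: 41.1
clk 9.15 tcp [0.5404 0.0011 0.2448] F [ 0.25 -0.39 -3.  ] T [0.024 0.031 0.022] grip 0.489 41.1
tgt [0.5409 0.0006 0.245 ] shift tool mm [ 0.5  0.4 -0.2] turn [0.     0.0008 0.0005]
```

View pics/m2.png

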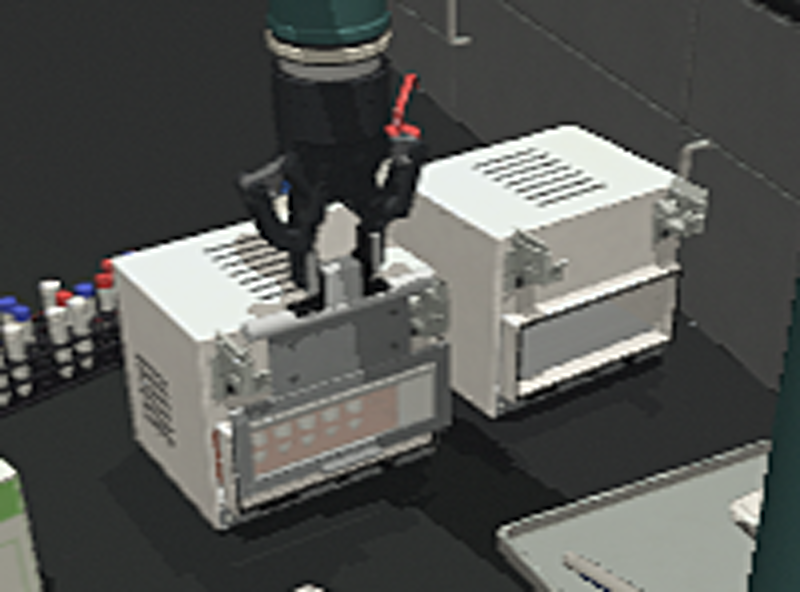

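The image shows the barrel between the lugs of B, above both cradles. I'll lower, then feel.

```bash
python3 -m jog '{"moves":[[1,0.0005,0.0003,0.004,0,0,0],[1,0,0,0.004,0,0,0],[1,0,0,0.004,0,0,0],[1,0,0,0.003,0,0,0],[1,0,0,0,0,0,0],[1,0,0,0,0,0,0]]}' 
python3 -m jog '{"moves":[[1,0,0,0.001,0,0,0],[1,0,0,0.001,0,0,0],[1,0,0,0,0,0,0]]}' 
python3 -m jog '{"moves":[[1,0,0,0.001,0,0,0],[1,0,0,0.001,0,0,0],[1,0,0,0,0,0,0]]}' 
```

```text
clock: 9.8
tcp_pos: [0.5412, 0.0007, 0.2298]
ee_rot: [0.0, 0.999, -0.046, -0.0]
wrist_force: [0.2, -0.4, -4.0]
grip_width: 0.489
gripper_force: 41.1
clock: 10.1
tcp_pos: [0.5412, 0.0006, 0.2279]
ee_rot: [-0.0, 0.999, -0.046, -0.0]
wrist_force: [0.3, -0.3, -2.7]
grip_width: 0.49
gripper_force: 41.1
clock: 10.4
tcp_pos: [0.5411, 0.0007, 0.2257]
ee_rot: [-0.0, 0.999, -0.046, -0.0]
wrist_force: [0.2, -0.2, -2.4]
grip_width: 0.493
gripper_force: 41.1
```

```bash
python3 -m jog '{"moves":[[1,0,0,0.001,0,0,0],[1,0,0,0.001,0,0,0],[1,0,0,0,0,0,0]]}' | grep -E "tcp|force"
```

```text
tcp_pos: [0.5411, 0.0007, 0.2238]
wrist_force: [-0.4, 0.1, -3.0]
gripper_force: 41.1
```

```bash
python3 -m jog '{"moves":[[1,0,0,0.001,0,0,0],[1,0,0,0.001,0,0,0],[1,0,0,0,0,0,0]]}' | grep -E "tcp|force"
```

```text
tcp_pos: [0.5411, 0.0007, 0.2217]
wrist_force: [0.3, -0.0, -2.5]
gripper_force: 41.1
```

```bash
python3 -m jog '{"moves":[[1,0,0,0.001,0,0,0],[1,0,0,0.001,0,0,0],[1,0,0,0,0,0,0]]}' | grep -E "tcp|force"
```

```text
tcp_pos: [0.5411, 0.0006, 0.2197]
wrist_force: [0.3, 0.2, -2.3]
gripper_force: 41.1
```

```bash
python3 -m jog '{"moves":[[1,0,0,0.001,0,0,0],[1,0,0,0.001,0,0,0],[1,0,0,0,0,0,0]]}' | grep -E "tcp|force"
```

```text
tcp_pos: [0.5411, 0.0007, 0.2177]
wrist_force: [0.9, -0.4, -2.6]
gripper_force: 41.1
```

```bash
python3 -m jog '{"moves":[[1,0,0,0.001,0,0,0],[1,0,0,0.001,0,0,0],[1,0,0,0,0,0,0]]}' | grep -E "tcp|force"
```

```text
tcp_pos: [0.5411, 0.0007, 0.2158]
wrist_force: [-0.1, -0.5, -3.0]
gripper_force: 41.1
```

```bash
python3 -m jog '{"moves":[[1,0,0,0.001,0,0,0],[1,0,0,0.001,0,0,0],[1,0,0,0,0,0,0]]}' | grep -E "tcp|force"
```

```text
tcp_pos: [0.5411, 0.0007, 0.2137]
wrist_force: [-0.7, -1.0, -2.0]
gripper_force: 41.1
```

```bash
python3 -m jog '{"moves":[[1,0,0,0.001,0,0,0],[1,0,0,0.001,0,0,0],[1,0,0,0,0,0,0]]}' | grep -E "tcp|force"
```

```text
tcp_pos: [0.5411, 0.0006, 0.2117]
wrist_force: [-0.7, -0.7, -3.8]
gripper_force: 41.1
```

```bash
python3 -m jog '{"moves":[[1,0,0,0.001,0,0,0],[1,0,0,0.001,0,0,0],[1,0,0,0,0,0,0]]}' | grep -E "tcp|force"
```

```text
tcp_pos: [0.5415, 0.0007, 0.2108]
wrist_force: [-1.8, -0.1, 3.2]
gripper_force: 42.5
```

```bash
python3 -m jog '{"moves":[[1,0,0,0.0005,0,0,0],[1,0,0,0,0,0,0],[1,0,0,0,0,0,0]]}' | grep -E "tcp|rot|force"
python3 - <<'E'
from h import *
go(cab(*B,[-.101,.0005,.211]),B[1])
p,d=read_camera("scene");p0=p[150:250,195:295]
a=cv2.resize(p0[:,:,::-1],(600,600),interpolation=cv2.INTER_CUBIC);cv2.imwrite("pics/m3.png",a)
E
```

```text
tcp_pos: [0.5415, 0.0007, 0.2107]
ee_rot: [0.0, 0.999, -0.046, 0.0]
wrist_force: [-2.1, 0.1, 4.9]
gripper_force: 43.2
clk 13.1 tcp [0.5415 0.0007 0.2107] F [-2.14  0.1   4.94] T [-0.037  0.588  0.041] grip 0.496 43.2
tgt [0.5409 0.0006 0.211 ] shift tool mm [-0.7  0.1 -0.3] turn [-0.     -0.0009  0.0004]
```

View pics/m3.png

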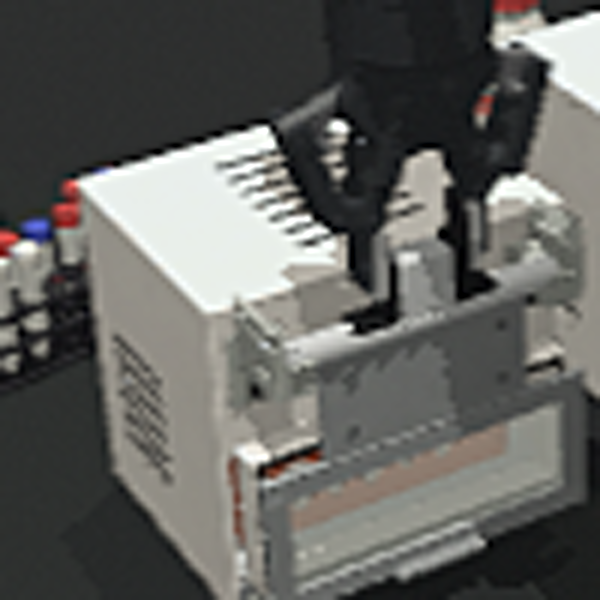

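The image shows the barrel between the lugs, but part of the opening is still visible above the panel at (300,460). I'll compare the door's pose in B's frame with how it hung on A.

```bash
python3 - <<'E'
from h import *
def loc(W,c,yaw): return R.from_euler('z',-yaw,degrees=True).apply((W-np.array([*c,0])).reshape(-1,3))
z0=np.load("scene.npz");WA=loc(cloud("scene",z0["d"]),*A)
p,d=read_camera("scene");np.savez("scene3.npz",p=p,d=d);WB=loc(cloud("scene",d),*B)
for nm,Q in(("A",WA),("B",WB)):
    print(nm)
    for zz in np.arange(.03,.22,.01):
        m=(abs(Q[:,2]-zz)<.005)&(Q[:,0]<-.07)&(Q[:,0]>-.15)
        o=[]
        for y0,y1 in((.04,.055),(.058,.064),(.066,.076),(.078,.09)):
            q=Q[m&(Q[:,1]>y0)&(Q[:,1]<y1)];o.append((len(q),*np.percentile(q[:,0]*1000,[5,50]).round(1)) if len(q) else 0)
        print(round(zz*1000),*o)
E
```

```text
A
30 (3, np.float64(-102.1), np.float64(-100.9)) (1, np.float64(-101.8), np.float64(-101.8)) (1, np.float64(-103.2), np.float64(-103.2)) (8, np.float64(-101.4), np.float64(-86.1))
40 (9, np.float64(-105.0), np.float64(-102.7)) (2, np.float64(-104.5), np.float64(-103.4)) (7, np.float64(-104.2), np.float64(-102.4)) (18, np.float64(-103.2), np.float64(-96.3))
50 (11, np.float64(-103.0), np.float64(-100.0)) (5, np.float64(-102.4), np.float64(-101.7)) (7, np.float64(-103.7), np.float64(-99.5)) (17, np.float64(-103.8), np.float64(-93.5))
60 (9, np.float64(-101.7), np.float64(-98.9)) (2, np.float64(-102.6), np.float64(-101.3)) (3, np.float64(-101.6), np.float64(-101.3)) (21, np.float64(-104.4), np.float64(-90.0))
70 (5, np.float64(-103.0), np.float64(-98.6)) (5, np.float64(-103.2), np.float64(-101.7)) (7, np.float64(-103.2), np.float64(-101.6)) (17, np.float64(-104.5), np.float64(-93.1))
80 (9, np.float64(-102.5), np.float64(-100.4)) (2, np.float64(-101.4), np.float64(-100.2)) (7, np.float64(-103.1), np.float64(-101.6)) (17, np.float64(-102.5), np.float64(-88.4))
90 (8, np.float64(-101.9), 
[... 4377 characters left out ...]
.3), np.float64(-75.2)) (1, np.float64(-108.0), np.float64(-108.0)) (11, np.float64(-114.9), np.float64(-113.7)) (32, np.float64(-114.0), np.float64(-95.9))
180 (37, np.float64(-109.6), np.float64(-101.9)) (15, np.float64(-109.5), np.float64(-102.1)) (20, np.float64(-117.9), np.float64(-106.6)) (30, np.float64(-113.9), np.float64(-90.9))
190 (11, np.float64(-91.4), np.float64(-73.7)) (5, np.float64(-75.0), np.float64(-73.0)) (9, np.float64(-74.6), np.float64(-72.6)) (41, np.float64(-114.7), np.float64(-92.6))
200 (6, np.float64(-75.9), np.float64(-74.0)) (1, np.float64(-74.8), np.float64(-74.8)) (2, np.float64(-74.4), np.float64(-73.0)) (13, np.float64(-111.5), np.float64(-95.6))
210 0 0 0 0
```

```bash
python3 - <<'E'
from h import *
def loc(W,c,yaw): return R.from_euler('z',-yaw,degrees=True).apply((W-np.array([*c,0])).reshape(-1,3))
def rep(n,f,c,yaw,az):
    Q=loc(cloud(n,np.load(f)["d"]),c,yaw); Q[:,2]-=az
    o=[]
    for z0,z1,ym in((-.062,-.02,.055),(-.135,-.075,.088)):
      for s in(1,-1):
        m=(Q[:,2]>z0)&(Q[:,2]<z1)&(Q[:,1]*s>.02)&(Q[:,1]*s<ym)&(abs(Q[:,0])<.02)&(Q[:,0]<.004)
        q=Q[m];o.append((len(q),np.median(q[:,0]*1000).round(1)))
    m=(abs(Q[:,2])<.02)&(abs(Q[:,1])>.034)&(abs(Q[:,1])<.062)&(abs(Q[:,0])<.012)
    q=Q[m];print(f,o,"barrel top",np.percentile(q[:,2]*1000,[90,98]).round(1),"front",np.percentile(q[abs(q[:,2])<.006,0]*1000,[2,10]).round(1))
hA=cab(*A,[-.101,0,0])[:2]
rep("scene","scene.npz",hA,A[1],.176)
rep("scene","scene2.npz",(.4662,.0074),B[1],.245-.0364)
o=observe()["tcp_pos"]
rep("scene","scene3.npz",o[:2],B[1],o[2]-.0364)
E
```

```text
scene.npz [(94, np.float64(-1.2)), (87, np.float64(-1.4)), (234, np.float64(-0.5)), (213, np.float64(-0.3))] barrel top [ 9.2 11.1] front [-9.1 -8.4]
scene2.npz [(143, np.float64(-4.3)), (136, np.float64(-4.1)), (373, np.float64(-4.5)), (332, np.float64(-4.3))] barrel top [ 8.9 10.4] front [-11.   -9.4]
scene3.npz [(131, np.float64(-4.2)), (115, np.float64(-4.3)), (335, np.float64(-4.9)), (306, np.float64(-4.6))] barrel top [ 9.2 10.9] front [-10.8  -9.9]
```

The door sits about 2 mm outward in the grip: it was gripped while the tool had deflected 1.5 mm. I'll lift slightly, shift +x by 2 mm and feel again.

```bash
python3 -m jog '{"moves":[[1,0,0,-0.002,0,0,0],[1,0,0,-0.002,0,0,0],[1,0.001,0,0,0,0,0],[1,0.001,0,0,0,0,0],[1,0,0,0,0,0,0]]}' | grep -E "tcp|wrist"
python3 -m jog '{"moves":[[1,0,0,0.001,0,0,0],[1,0,0,0.001,0,0,0],[1,0,0,0,0,0,0]]}' | grep -E "tcp|wrist"
python3 -m jog '{"moves":[[1,0,0,0.001,0,0,0],[1,0,0,0,0,0,0],[1,0,0,0,0,0,0]]}' | grep -E "tcp|wrist"
```

```text
tcp_pos: [0.5433, 0.0005, 0.2131]
wrist_force: [-0.0, -0.2, -2.6]
tcp_pos: [0.543, 0.0005, 0.2111]
wrist_force: [1.0, 0.8, -2.8]
tcp_pos: [0.5433, 0.0005, 0.2109]
wrist_force: [-1.3, -0.4, 0.6]
```

Contact is at the same height 2 mm further in, so this is the flat cradle floor. The pads swing back as they open, so I'll open in steps while following downward so that friction doesn't lift the door.

```bash
python3 -m jog '{"moves":[[1,0,0,0.001,0,0,0],[1,0,0,0,0,0,0],[1,0,0,0,0,0,0]]}' | grep -E "clock|tcp|wrist|grip"
python3 -m jog '{"moves":[[-0.05,0,0,0.0005,0,0,0],[-0.12,0,0,0.0006,0,0,0],[-0.12,0,0,0,0,0,0]]}' | grep -E "tcp|wrist|grip"
```

```text
clock: 14.6
tcp_pos: [0.5434, 0.0005, 0.2107]
wrist_force: [-3.6, 0.0, 4.4]
grip_width: 0.489
gripper_force: 43.1
tcp_pos: [0.5439, 0.0005, 0.2093]
wrist_force: [-0.1, 0.5, 5.0]
grip_width: 0.562
gripper_force: 6.4
```

```bash
python3 -m jog '{"moves":[[-0.2,0,0,0.0006,0,0,0],[-0.28,0,0,0.0006,0,0,0],[-0.28,0,0,0,0,0,0]]}' | grep -E "tcp|wrist|grip"
```

```text
tcp_pos: [0.5441, 0.0005, 0.208]
wrist_force: [-0.7, 0.7, 5.4]
grip_width: 0.643
gripper_force: 5.0
```

```bash
python3 -m jog '{"moves":[[-0.36,0,0,0.0004,0,0,0],[-0.44,0,0,0.0004,0,0,0],[-0.5,0,0,0,0,0,0],[-0.6,0,0,0,0,0,0]]}' | grep -E "tcp|wrist|grip"
python3 -m jog '{"moves":[[-1,0,0,0,0,0,0],[-1,0,0,0,0,0,0],[-1,0,0,0,0,0,0],[-1,0,0,0,0,0,0]]}' | grep -E "tcp|wrist|grip"
```

```text
tcp_pos: [0.5427, 0.0005, 0.2056]
wrist_force: [0.6, 0.2, -0.0]
grip_width: 0.799
gripper_force: 0.0
tcp_pos: [0.5432, 0.0005, 0.2063]
wrist_force: [0.1, -0.5, -0.4]
grip_width: 0.997
gripper_force: 0.0
```

Released cleanly. I'll retract straight up and then away, clear of the view.

```bash
python3 -m jog '{"moves":[[-1,0,0,-0.006,0,0,0],[-1,0,0,-0.012,0,0,0],[-1,0,0,-0.02,0,0,0],[-1,0,0,-0.025,0,0,0],[-1,0,0,-0.025,0,0,0],[-1,0,0,-0.012,0,0,0],[-1,0,0,0,0,0,0]]}' | grep -E "clock|tcp|wrist|grip"
python3 -m jog '{"moves":[[-1,0,0.015,-0.01,0,0,0],[-1,0,0.03,-0.01,0,0,0],[-1,0,0.03,-0.01,0,0,0],[-1,0,0.03,0,0,0,0],[-1,0,0.03,0,0,0,0],[-1,0,0.03,0,0,0,0],[-1,0,0.03,0,0,0,0],[-1,0,0.02,0,0,0,0],[-1,0,0.01,0,0,0,0],[-1,0,0,0,0,0,0]]}' | grep -E "clock|tcp|wrist|grip"
python3 - <<'E'
from h import *
for n in("scene","top"):
    p,d=read_camera(n);np.savez(n+"4.npz",p=p,d=d)
p=np.load("scene4.npz")["p"][140:310,190:320];q=np.load("top4.npz")["p"][85:205,215:335]
a=cv2.resize(p[:,:,::-1],(455,595),interpolation=cv2.INTER_CUBIC);b=cv2.resize(q[:,:,::-1],(340,340),interpolation=cv2.INTER_CUBIC)
o=np.zeros((595,800,3),np.uint8);o[:,:455]=a;o[:340,460:]=b;cv2.imwrite("pics/f1.png",o)
def loc(W,c,yaw): return R.from_euler('z',-yaw,degrees=True).apply((W-np.array([*c,0])).reshape(-1,3))
for f,C in(("scene.npz",A),("scene4.npz",B)):
    d0=np.load(f);Q=loc(cloud("scene",d0["d"]),*C);p=d0["p"].reshape(-1,3)
    o=[]
    for z0,z1,ym in((.115,.155,.055),(.045,.10,.088)):
      for s in(1,-1):
        m=(Q[:,2]>z0)&(Q[:,2]<z1)&(Q[:,1]*s>.02)&(Q[:,1]*s<ym)&(abs(Q[:,0]+.103)<.016)
        o.append(np.median(Q[m,0]*1000).round(1))
    t=(p.max(1)<75)&(Q[:,2]>.188)&(Q[:,2]<.22)&(abs(Q[:,1])<.05)&(abs(Q[:,0]+.101)<.02)
    m=(abs(Q[:,2]-.18)<.014)&(abs(Q[:,0]+.103)<.012)
    tops=[np.percentile(Q[m&(Q[:,1]*s>.036)&(Q[:,1]*s<.06),2]*1000,95).round(1) for s in(1,-1)]
    print(f,o,"barrel top L/R",tops,"tabs y",[np.percentile(Q[t&(Q[:,1]*s>0),1]*1000,[5,50,95]).round(1) for s in(1,-1)],"tab top",Q[t,2].max().round(4))
E
```

```text
clock: 16.7
tcp_pos: [0.5447, 0.0005, 0.3097]
wrist_force: [-0.3, -0.8, 0.4]
grip_width: 0.999
gripper_force: 0.0
clock: 17.7
tcp_pos: [0.5219, -0.225, 0.3353]
wrist_force: [0.3, -0.1, -0.7]
grip_width: 1.0
gripper_force: 0.0
scene.npz [np.float64(-102.2), np.float64(-102.4), np.float64(-101.2), np.float64(-101.2)] barrel top L/R [np.float64(186.5), np.float64(187.0)] tabs y [array([27.2, 29.6, 32.1]), array([-29.9, -25.7, -22.9])] tab top 0.2174
scene4.npz [np.float64(-101.4), np.float64(-101.6), np.float64(-100.3), np.float64(-100.2)] barrel top L/R [np.float64(185.1), np.float64(184.6)] tabs y [array([26.9, 30.2, 31.6]), array([-27.3, -25. , -23. ])] tab top 0.2144
```

View pics/f1.png

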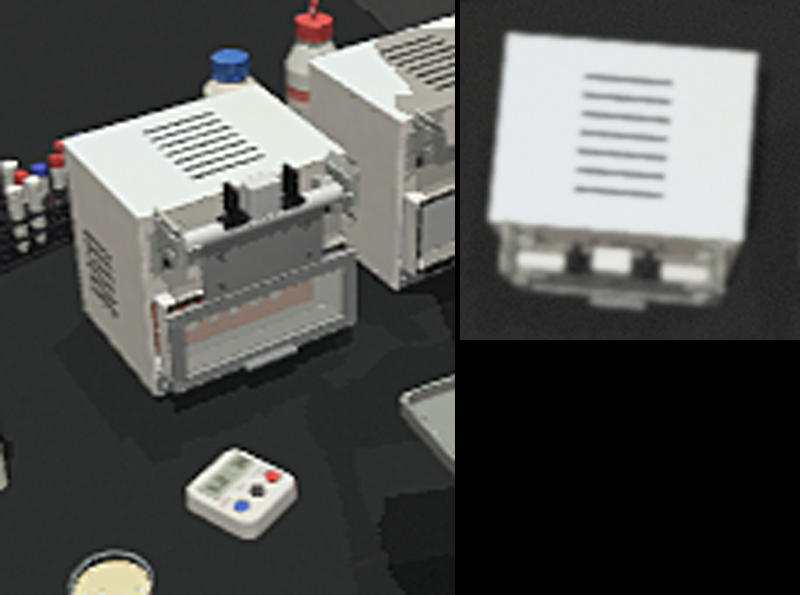

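The image shows the door hanging level and upright on B with the barrel in both cradles. Its tabs are as far apart as they were on A (55 mm between centres), so both pins are home. The dish and timer look undisturbed, and the robot is clear.

```bash
python3 -c "
from station import *
print(job_done())"
```

```text
the job is handed in; nothing more can be done
None
```

The door is off the empty cabinet and hangs level on the tube-rack cabinet, its tabs spread as they first were (so both pins read as home), and the job was handed in at about 18 s of the 45 s.

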